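# Close up a two-tier lunch box

## Robot

A 6-joint arm with a two-finger parallel gripper is mounted at the origin on the work surface. World frame = base frame: x ahead of the robot, y to its left, z up, the work surface at z = 0. Lengths are in m, angles in rad, forces in N, time in s.
With the tool pointing down it reaches from about 0.4 to 0.825 m from the base axis. Payload 7 kg.
Tool frame: the origin (TCP) lies at the very end of the fingers, on their centre line; the grasp point (between the pads) lies 19 mm behind it; z points along the fingers, y is the line along which they close (so a half turn about z gives the same grasp; the last joint's range is limited). The gripper opens to 88 mm and grips with 3 to 60 N. Pads are 19 mm wide; open, the fingers measure 130 mm over their backs; the gripper's body (78 mm by 193 mm) begins 47 mm behind the grasp point.
Start: joints at [-0.993, 0.359, 0.012, 0, -1.224, -0.288], TCP at [0.193, -0.647, 0.189] pointing down, gripper open.
Joint ranges: [-3.07, 3.07], [-1.43, 2.12], [-1.02, 1.25], [-3.03, 1.67], [-3.05, -0], [-3.03, 3.03]. Speed limits (rad/s): [2.39, 2.39, 3.01, 3.14, 3.14, 3.14].

## Interface

Orientations are given as a unit quaternion [x, y, z, w].
In Python, from station import arm gives the robot as it stands.
- The arm moves only by the tool step_arm, never from a script. Its arguments are lists of equal length, an entry for each row: "jaw": the closure, from 0 (fully open) to 1 (shut); "offset": the shift along the tool's x, y, z in mm, a list of three; "delta_rot": the turn, a rotation vector about the tool's x, y, z in degrees, a list of three. In form: {"jaw": [jaw, ...], "offset": [[dx, dy, dz], ...], "delta_rot": [[ax, ay, az], ...]}. A call has 1 to 12 rows; each row is the pose to reach, as a shift and turn from the pose commanded when the call began, along the tool's axes at that moment; what a row does not reach only later rows make up. A row lasts 1/8 s, in which the tool goes at most 62.5 mm and 10.7 degrees, less where a joint would pass 70% of its speed; a pose out of reach is approached as far as the arm can. A call with a gripper value outside its range is refused whole. The fingers move at their own pace and stop on an object; "squeeze" is the grip in N (left out, the last holds). Time passes only in rows, so rows that repeat a pose let the fingers close. It gives the time, the measured TCP pose, the force, the opening and the grip force at its end, in the units of the state.
- arm.get_state(): the state, without advancing time (a new reading comes with each control period).
- arm.camera(name): name is "scene" or "side" or "wrist"; returns a dict with "color" (384x512x3 uint8, blue, green, red), "fx", "fy", "cx", "cy" (pixels), "extrinsics" (4x4, takes a point from camera to world coordinates); the wrist camera has in their place "hand_eye" (4x4, takes a point from camera to tool coordinates, whose origin is the TCP and whose axes are the flange's). Camera axes: x right, y down, z forward; pixel columns grow to the right and rows downward; lengths in m; the calibration is good to about 2 mm. The wrist camera is an equidistant fisheye: a pixel r from the principal point sees the ray r / f radians off the axis. A picture is of the moment at which its call begins: read the wrist's pose just before it. There is no depth.
- arm.finish_job(): hands the job in; it is judged then, once.
The state is a dict: "clock": time; "qpos": joint angles; "qvel": joint speeds; "tau": joint torques, N m; "tcp_pos": TCP position; "tool_rot": TCP orientation; "contact_force": force on the tool from outside, world axes, zero at the start; "moment": the same for the moment, N m; "width": opening from 0.0 (shut) to 1.0 (fully open); "grasp_force": force on a finger pad.
Only numpy, scipy, OpenCV 4.12 (cv2) and the standard library are available. Lean on these libraries where they do the work, as an engineer would, in place of code of your own. Each camera call takes 0.05 s, during which the arm holds its last target. There are 200 camera calls.

## Task

Make up a two-tier lunch box: stack the deep loose tier squarely on the tier standing on the round board, then set the lid on top so that it sits fully seated and level. Put both down without dropping them, let the bottom tier keep its place on the board, and leave the shallow tier, rolling pin, scraper and tumbler where they are.

Things in the scene. Friction and masses are not known exactly. Their poses are not given: they have to be found in the camera images.
- board: round wooden board fixed on the counter, 220 mm across, 16 mm thick; origin at the centre of its underside
- base_tier: bottom lunch box tier, open-topped oblong plastic box standing on the board, 62 mm wide (x), 150 mm long (y), 50 mm high, walls 4 mm (opening 54 by 142 mm), 0.3 kg; origin at the centre of its underside, z up, rim 50 mm above the origin
- deep_tier: deep loose tier, open-topped oblong plastic box on the counter, 62 mm wide (x), 150 mm long (y), 51 mm high, walls 4 mm; origin at the centre of its underside, z up; foot below 49 x 137 mm, 6 mm deep, round-edged, fits 2.5 mm loosely inside the rim below, on which the shoulder around it rests; either end either way; seated, its origin is 44 mm above the base tier's
- shallow_tier: the shallow loose tier, like the deep one but only 30 mm high, 62 mm wide (x), 150 mm long (y); not used, stays where it is; origin at the centre of its underside
- lid: flat lid, right way up, 62 mm wide (x), 150 mm long (y), plate top 13 mm above the origin (centre of its underside, z up), on it a grip ridge 18 mm wide (x), 60 mm long (y), 24 mm tall; foot below 49 x 137 mm, 6 mm deep, round-edged, fits 2.5 mm loosely inside the rim below, on which the shoulder around it rests; either end either way; seated, its origin is 45 mm above the deep tier's
- rolling_pin: steel rolling pin lying on the far side of the board, 300 mm long along its y, 44 mm thick, does not roll by itself; bystander; origin at the underside of its middle
- scraper: blue silicone scraper lying flat, about 220 mm long along its x, 55 mm wide; bystander; origin under its middle
- tumbler: glass tumbler standing upright, 72 mm across, 110 mm high; bystander; origin at the centre of its underside
Things that resemble listed ones, but are neither listed nor needed, are in the scene too. What is shaped like the lid but red is not meant. Leave any red look-alike of the base_tier alone.

How it is judged:
On the way, in this order (a step that is already met when the one before it is completed fails the run):
1. the deep tier sits squarely and fully seated on the base tier, released (horizontal distance between deep_tier and base_tier below 0.006 m and z of deep_tier in the frame of base_tier between 0.0415 and 0.0462 m and angle between the y axis of deep_tier and the y axis of base_tier, either way round below 0.08 rad and angle between deep_tier's own z axis and vertical below 0.035 rad and contact force between the fingers and deep_tier below 0.05 N and linear speed of deep_tier below 0.03 m/s), for 0.2 s.
2. the lid sits seated and level on the deep tier, released (all of step 1 and horizontal distance between lid and deep_tier below 0.006 m and z of lid in the frame of deep_tier between 0.0425 and 0.0472 m and angle between the y axis of lid and the y axis of deep_tier, either way round below 0.08 rad and angle between lid's own z axis and vertical below 0.035 rad and contact force between the fingers and lid below 0.05 N and linear speed of lid below 0.03 m/s), for 0.2 s.
At the end, for the whole second after the job is handed in: Base tier level on the board within 30 mm of its start; deep tier on it and lid on the deep tier, each centred within 6 mm and turned less than 0.08 rad from the part below, at its seated height (within about 2 mm), tilted less than 0.035 rad, released and at rest (all of step 2 and distance of base_tier from where it was at the start of the episode below 0.03 m and angle between base_tier's own z axis and vertical below 0.035 rad and z of base_tier in the frame of board between 0.014 and 0.018 m and linear speed of base_tier below 0.03 m/s); the robot touches nothing.
It fails at once if the deep tier is dropped (falls free for more than about 15 mm) (contact force between anything else and deep_tier below 0.02 N and linear speed of deep_tier above 0.55 m/s).
It fails at once if the lid is dropped (falls free for more than about 15 mm) (contact force between anything else and lid below 0.02 N and linear speed of lid above 0.55 m/s).
It fails at once if the bottom tier is pushed more than 40 mm from its place or tips over (distance of base_tier from where it was at the start of the episode above 0.04 m or angle between base_tier's own z axis and vertical above 0.3 rad).
It fails at once if the shallow tier, rolling pin, scraper or tumbler is moved more than 30 mm (distance of any of shallow_tier, rolling_pin, scraper, tumbler from where it was at the start of the episode above 0.03 m).
It fails at once if the tumbler is tipped (angle between tumbler's own z axis and vertical above 0.25 rad).
It also fails if it takes over 59 s, if anything falls off the work surface, if the arm or the gripper's body presses on something with over 40 N, if the wrist force passes 120 N, or if a joint passes its speed limit or range.

## Working session

There is one attempt and no reset: what is moved stays moved. The work goes in short steps, Python scripts to look and compute and a tool call to move; the robot and the scene stay as the last step left them, time stands still between calls to the robot, and variables do not carry over. Pictures are saved under pics/ and viewed, at most 12 in all, crops included, and the job is handed in when it is done.

Besides the shell and the picture viewer there is one more tool, called after ">>>" in YAML: its name, and indented under it one key for each argument. step_arm: Moves the arm, as the interface text tells. Its arguments: {"type":"object","properties":{"jaw":{"type":"array","items":{"type":"number"}},"offset":{"type":"array","items":{"type":"array","items":{"type":"number"}}},"delta_rot":{"type":"array","items":{"type":"array","items":{"type":"number"}}},"squeeze":{"type":"number"}},"required":["jaw","offset","delta_rot"]}

```bash
mkdir -p pics; ls
python3 - <<'E'
from station import arm
import cv2,numpy as np
np.set_printoptions(precision=4,suppress=True)
s=arm.get_state();print(s)
for n in("scene","side","wrist"):
    c=arm.camera(n);cv2.imwrite(f"pics/{n}0.png",c["color"])
    print(n,c["fx"],c["fy"],c["cx"],c["cy"]);print(c.get("extrinsics",c.get("hand_eye")))
a=cv2.imread("pics/scene0.png");
cv2.imwrite("pics/scene0b.png",cv2.resize(a,(800,600)))
a=cv2.imread("pics/side0.png");
cv2.imwrite("pics/side0b.png",cv2.resize(a,(800,600)))
E
```

```text
pics
{'clock': 0.0, 'qpos': array([-0.9929,  0.3594,  0.0111, -0.0004, -1.2241, -0.2881]), 'qvel': array([-0.0013,  0.001 ,  0.0001,  0.001 , -0.0002, -0.0005]), 'tau': array([  0.0004, -58.2725,  29.3057,   6.9974,   0.0068,  -0.0001]), 'tcp_pos': array([ 0.1927, -0.6464,  0.1882]), 'tool_rot': array([-0.1443,  0.9895,  0.0008, -0.0002]), 'contact_force': array([-0.6156,  0.5646, -0.9093]), 'moment': array([ 0.0552, -0.0104,  0.0139]), 'grasp_force': 0.0, 'width': 1.000371200844376}
scene 359.8718848306467 359.8718848306467 259.7214086629162 196.17431833164474
[[ 0.7684  0.3201 -0.5541  1.1243]
 [ 0.6398 -0.4003  0.656  -0.6824]
 [-0.0118 -0.8586 -0.5125  0.6054]
 [ 0.      0.      0.      1.    ]]
side 381.47205159630374 381.47205159630374 254.259429011006 200.49663272240738
[[-0.9099 -0.2397  0.3384  0.2435]
 [-0.4147  0.5294 -0.7401  0.6741]
 [-0.0018 -0.8138 -0.5811  0.5621]
 [ 0.      0.      0.      1.    ]]
wrist 297.3186396354542 297.3186396354542 259.1003712450446 192.54101651414143
[[ 0.0009 -0.9554 -0.2954  0.0815]
 [ 1.      0.0008  0.0005 -0.001 ]
 [-0.0002 -0.2954  0.9554 -0.1943]
 [ 0.      0.      0.      1.    ]]
```

View pics/scene0b.png

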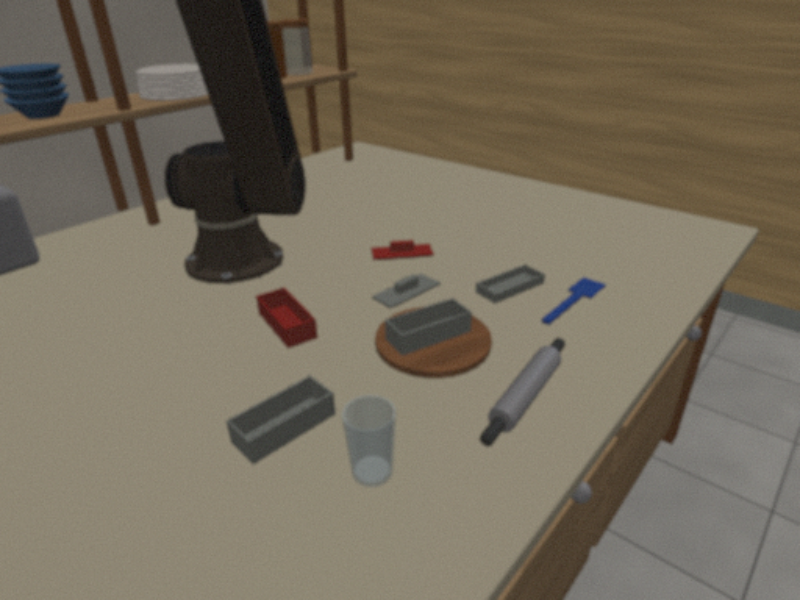

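View pics/side0b.png

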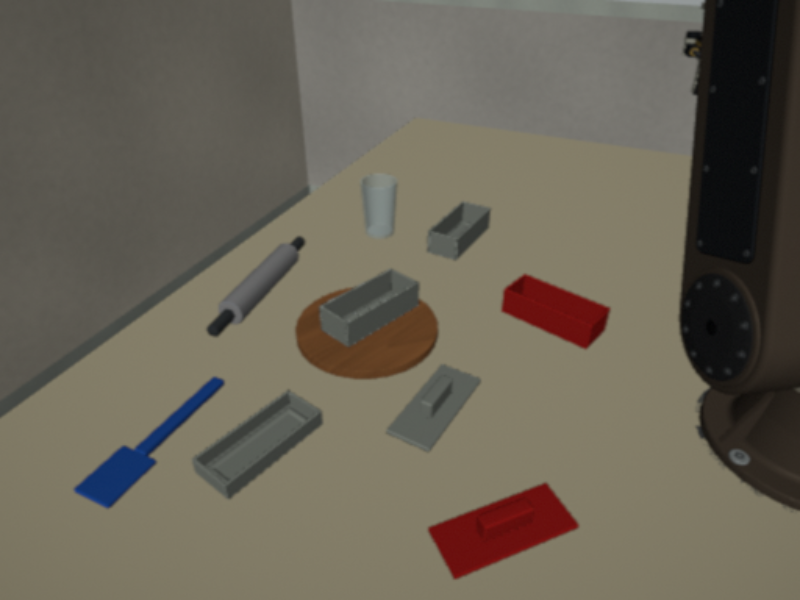

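The scene view shows the deep tier at about (282,420), the base tier on the board at (430,325), the grey lid at (407,290), the tumbler at (370,440) and the shallow tier at (510,283). In the side view the same parts are at (460,230), (370,305), (434,407), (380,205) and (258,443). I'll cast rays through the rim corners for a rough fix.

```bash
cat > h.py <<'E'
import numpy as np,cv2
from station import arm
from scipy.spatial.transform import Rotation as R
np.set_printoptions(precision=4,suppress=True)
CAL={"scene":(359.872,259.721,196.174,np.array([[0.7684,0.3201,-0.5541,1.1243],[0.6398,-0.4003,0.656,-0.6824],[-0.0118,-0.8586,-0.5125,0.6054]])),
"side":(381.472,254.259,200.497,np.array([[-0.9099,-0.2397,0.3384,0.2435],[-0.4147,0.5294,-0.7401,0.6741],[-0.0018,-0.8138,-0.5811,0.5621]]))}
def cast(cam,uv,z):
    f,cx,cy,E=CAL[cam];uv=np.atleast_2d(uv).astype(float)
    d=np.c_[(uv-[cx,cy])/f,np.ones(len(uv))]@E[:,:3].T
    return E[:,3]+d*((z-E[2,3])/d[:,2])[:,None]
F,CX,CY=297.3186,259.1004,192.5410
HE=np.array([[0.0009,-0.9554,-0.2954,0.0815],[1,0.0008,0.0005,-0.001],[-0.0002,-0.2954,0.9554,-0.1943]])
def wcast(uv,z,p,q):
    uv=np.atleast_2d(uv).astype(float)-[CX,CY];r=np.linalg.norm(uv,axis=1,keepdims=True);th=r/F
    d=np.c_[uv/r*np.sin(th),np.cos(th)]
    M=R.from_quat(q).as_matrix();d=d@HE[:,:3].T@M.T;o=p+M@HE[:,3]
    return o+d*((z-o[2])/d[:,2])[:,None]
def wlook(name):
    s=arm.get_state();c=arm.camera("wrist")["color"];cv2.imwrite(f"pics/{name}.png",c);return s["tcp_pos"],s["tool_rot"],c
def rect(P):
    """centre, long-axis angle (mod pi), sides of a rectangle from 4 ordered corners"""
    c=P[:,:2].mean(0);e=[P[(i+1)%4,:2]-P[i,:2] for i in range(4)]
    a,b=(e[0]-e[2])/2,(e[1]-e[3])/2
    l=a if np.linalg.norm(a)>np.linalg.norm(b) else b
    return c,np.degrees(np.arctan2(l[1],l[0]))%180,np.linalg.norm(a),np.linalg.norm(b)
E
python3 - <<'E'
from h import *
for n,cam,z,uv in [("deep","scene",.051,[(229,424),(308,379),(334,401),(253,447)]),("deep","side",.051,[(428,234),(467,204),(491,210),(459,244)]),
("base","scene",.066,[(386,317),(456,301),(471,318),(397,336)]),("base","side",.066,[(320,310),(394,271),(419,290),(346,324)]),
("lid","side",.013,[(388,432),(444,365),(480,379),(429,450)]),("lid","scene",.013,[(373,295),(418,275),(440,285),(390,306)]),
("shal","side",.03,[(194,462),(290,393),(322,409),(228,484)])]:
    print(n,cam,*rect(cast(cam,np.array(uv)*.64,z)))
print("tumbler",cast("scene",np.array([(371,480)])*.64,0),cast("side",np.array([(380,236)])*.64,0))
print("pin",cast("scene",np.array([(487,440),(560,343)])*.64,0.022))
E
```

```text
deep scene [ 0.5759 -0.3172] 84.46490193910554 0.13935490049569976 0.06795070028722051
deep side [ 0.5526 -0.2945] 83.61262740582197 0.15232656486282398 0.05835791389055862
base scene [0.5977 0.0033] 62.56304795153212 0.14325118359772615 0.0654613012309759
base side [0.5843 0.0222] 67.03133222232218 0.14312055909294286 0.059238236678625926
lid side [0.4317 0.1393] 83.44286097056889 0.1483066862923642 0.05673071031226887
lid scene [0.4388 0.13  ] 80.64479382612937 0.13562786390718107 0.06358942882437404
shal side [0.5981 0.2906] 75.74263936803567 0.1469574235574005 0.05421724024423659
tumbler [[ 0.7323 -0.2982  0.    ]] [[ 0.7114 -0.2676  0.    ]]
pin [[ 0.826  -0.1515  0.022 ]
 [ 0.7949  0.1399  0.022 ]]
```

```bash
cat >> h.py <<'E'
def go(x,y,z,ang):
    """print offset(mm), rotvec(deg) in tool axes to reach x,y,z with tool x at world angle ang, pointing down"""
    s=arm.get_state();M=R.from_quat(s["tool_rot"]).as_matrix();a=np.radians(ang)
    G=np.array([[np.cos(a),np.sin(a),0],[np.sin(a),-np.cos(a),0],[0,0,-1]]).T
    print("offset",M.T@(np.array([x,y,z])-s["tcp_pos"])*1000,"rot",np.degrees(R.from_matrix(M.T@G).as_rotvec()))
E
python3 -c "
from h import *
go(.572,-.226,.19,-96)"
```

```text
offset [-483.5815  294.593    -1.273 ] rot [  0.0715   0.0366 -67.4013]
```

>>> step_arm:
  jaw: [0,0,0,0,0,0,0,0,0,0,0,0]
  offset:
    - [-48,29,-1]
    - [-97,59,-1]
    - [-145,88,-1]
    - [-193,118,-1]
    - [-242,147,-1]
    - [-290,177,-1]
    - [-339,206,-1]
    - [-387,236,-1]
    - [-435,265,-1]
    - [-484,295,-1]
    - [-484,295,-1]
    - [-484,295,-1]
  delta_rot:
    - [0,0,-7]
    - [0,0,-14]
    - [0,0,-20]
    - [0,0,-27]
    - [0,0,-34]
    - [0,0,-40]
    - [0,0,-47]
    - [0,0,-54]
    - [0,0,-61]
    - [0,0,-67.4]
    - [0,0,-67.4]
    - [0,0,-67.4]
  squeeze: 20

```text
clock: 1.65
tcp_pos: [0.5721, -0.2256, 0.1897]
tool_rot: [-0.669, 0.743, 0.0, -0.0]
contact_force: [-0.1, -0.1, -0.0]
width: 1.003
grasp_force: 0.0
```

Run:
```python
from h import *
p,q,c=wlook("w1");print(arm.get_state()["clock"],p,q,np.abs(arm.get_state()["qvel"]).max())
cv2.imwrite("pics/w1b.png",cv2.resize(c,(800,600)))
```

```text
1.7 [ 0.5721 -0.2256  0.1897] [-0.6692  0.7431  0.0004 -0.0004] 0.016554489092133154
```

View pics/w1b.png

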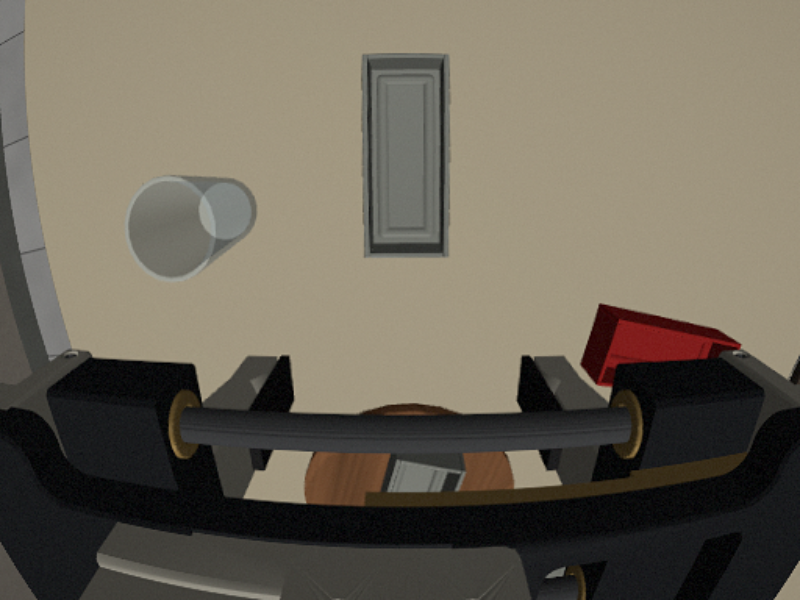

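The wrist view shows the deep tier clear of everything: rim corners at about (361,55), (449,55), (448,257) and (364,257), with the tumbler to the left at (190,225). I'll refine this with a mask.

```bash
cat >> h.py <<'E'
def greyrect(c,seed,z,p,q,lo=0,hi=256):
    """low-saturation blob holding/nearest the seed pixel, its 4 corners cast onto z"""
    b=cv2.GaussianBlur(c,(3,3),0).astype(int);sat=b.max(2)-b.min(2);v=b.max(2)
    m=((sat<16)&(v>lo)&(v<hi)).astype(np.uint8);m=cv2.morphologyEx(m,cv2.MORPH_OPEN,np.ones((3,3),np.uint8))
    cs,_=cv2.findContours(m,cv2.RETR_EXTERNAL,cv2.CHAIN_APPROX_NONE)
    k=max((k for k in cs if cv2.contourArea(k)>300),key=lambda k:cv2.pointPolygonTest(k,seed,True))
    P=wcast(k[:,0,:],z,p,q)[:,:2]
    (cx,cy),(w,h),a=cv2.minAreaRect((P*1000).astype(np.float32))
    B=cv2.boxPoints(((cx,cy),(w,h),a))/1000
    return rect(B)
E
python3 - <<'E'
from h import *
c=cv2.imread("pics/w1.png");s=arm.get_state();p,q=s["tcp_pos"],s["tool_rot"]
print(c[100,260],c[100,150])
print(greyrect(c,(260,100),.051,p,q))
print(rect(wcast(np.array([(361,55),(449,55),(448,257),(364,257)])*.64,.051,p,q)))
E
```

```text
[110 116 116] [131 154 164]
(array([ 0.563 , -0.3125], dtype=float32), np.float32(84.15367), np.float32(0.061195232), np.float32(0.14829288))
(array([ 0.563 , -0.3117]), np.float64(84.29806491100099), np.float64(0.061809751011681166), np.float64(0.14766531074930667))
```

```bash
python3 -c "
from h import *
go(.595,.105,.19,-105)"
```

```text
offset [-331.7687   11.7445   -0.1188] rot [ 0.0438 -0.0057  8.958 ]
```

>>> step_arm:
  jaw: [0,0,0,0,0,0,0,0]
  offset:
    - [-55,2,0]
    - [-110,4,0]
    - [-165,6,0]
    - [-220,8,0]
    - [-275,10,0]
    - [-332,12,0]
    - [-332,12,0]
    - [-332,12,0]
  delta_rot:
    - [0,0,2]
    - [0,0,4]
    - [0,0,5]
    - [0,0,6]
    - [0,0,7]
    - [0,0,9]
    - [0,0,9]
    - [0,0,9]

```text
clock: 2.7
tcp_pos: [0.5948, 0.1046, 0.1902]
tool_rot: [-0.609, 0.794, 0.0, -0.0]
contact_force: [-0.5, 0.2, 0.7]
width: 1.004
grasp_force: 0.0
```

Run:
```python
from h import *
p,q,c=wlook("w2");print(arm.get_state()["clock"],p,q)
cv2.imwrite("pics/w2b.png",cv2.resize(c,(800,600)))
```

```text
2.75 [0.5948 0.1046 0.1902] [-0.6085  0.7935  0.     -0.0001]
```

View pics/w2b.png

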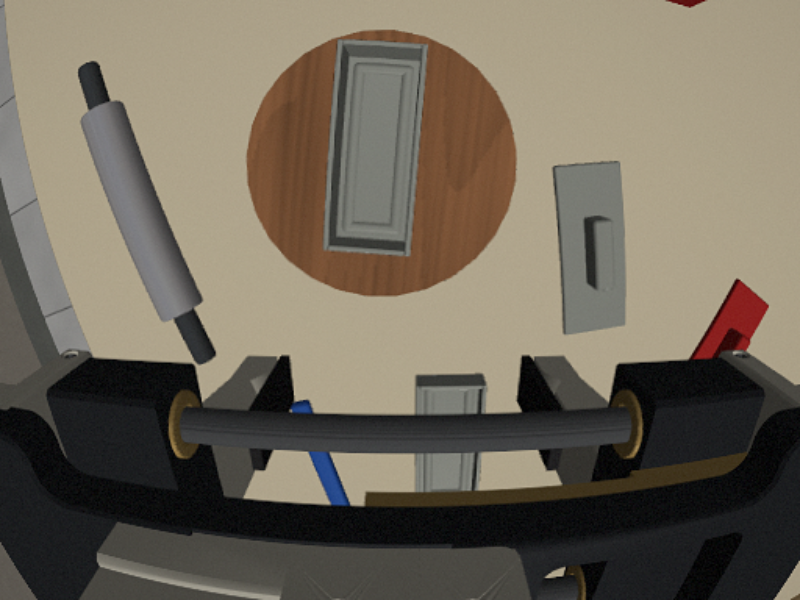

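This view shows the base tier on the board, with rim corners at about (338,40), (427,45), (410,256) and (324,250). The lid's corners are at about (553,166), (619,161), (625,325) and (565,333), with its ridge at (600,252).

Run:
```python
from h import *
c=cv2.imread("pics/w2.png");s=arm.get_state();p,q=s["tcp_pos"],s["tool_rot"]
print(greyrect(c,(240,95),.066,p,q))
print(rect(wcast(np.array([(338,40),(427,45),(410,256),(324,250)])*.64,.066,p,q)))
print(greyrect(c,(365,155),.013,p,q))
print(rect(wcast(np.array([(553,166),(619,161),(625,325),(565,333)])*.64,.013,p,q)))
print("ridge",wcast(np.array([(600,217),(612,220),(611,290),(599,290)])*.64,.037,p,q))
go(.563,-.312,.12,-95.8);go(.563,-.312,.022,-95.8)
```

```text
(array([0.5926, 0.009 ], dtype=float32), np.float32(70.35418), np.float32(0.060200773), np.float32(0.14739321))
(array([0.5921, 0.0097]), np.float64(70.5347725570238), np.float64(0.06055096186239923), np.float64(0.14797637147617662))
(array([0.4369, 0.133 ], dtype=float32), np.float32(83.282295), np.float32(0.061657194), np.float32(0.1481206))
(array([0.4358, 0.1334]), np.float64(83.61215272402711), np.float64(0.06073831581397291), np.float64(0.1478250613174842))
ridge [[0.4345 0.1018 0.037 ]
 [0.4243 0.1065 0.037 ]
 [0.4342 0.1644 0.037 ]
 [0.4451 0.1615 0.037 ]]
offset [410.0971 -77.4199  70.3468] rot [ 0.0029 -0.009  -9.278 ]
offset [410.0814 -77.4235 168.3468] rot [ 0.0029 -0.009  -9.278 ]
```

>>> step_arm:
  jaw: [0,0,0,0,0,0,0,0,0,0,0]
  offset:
    - [55,-10,0]
    - [110,-20,0]
    - [165,-30,0]
    - [220,-40,0]
    - [275,-50,0]
    - [330,-61,0]
    - [385,-72,10]
    - [410,-77,40]
    - [410,-77,70]
    - [410,-77,70]
    - [410,-77,70]
  delta_rot:
    - [0,0,-1]
    - [0,0,-2]
    - [0,0,-4]
    - [0,0,-5]
    - [0,0,-6]
    - [0,0,-7]
    - [0,0,-8]
    - [0,0,-9.3]
    - [0,0,-9.3]
    - [0,0,-9.3]
    - [0,0,-9.3]

```text
clock: 4.12
tcp_pos: [0.5635, -0.3113, 0.1216]
tool_rot: [-0.671, 0.742, -0.001, 0.0]
contact_force: [-0.6, -0.8, 0.3]
width: 1.001
grasp_force: 0.0
```

```bash
python3 -c "
from h import *
go(.563,-.312,.022,-95.8)"
```

```text
offset [ 0.6621  0.6024 99.5863] rot [-0.0727 -0.0431  0.0689]
```

>>> step_arm:
  jaw: [0,0,0,0,0,0.6,0.6,0.6,0.6,0.6,0.6]
  offset:
    - [1,1,30]
    - [1,1,60]
    - [1,1,85]
    - [1,1,99]
    - [1,1,99]
    - [1,1,99]
    - [1,1,99]
    - [1,1,99]
    - [1,1,99]
    - [1,1,99]
    - [1,1,99]
  delta_rot:
    - [0,0,0]
    - [0,0,0]
    - [0,0,0]
    - [0,0,0]
    - [0,0,0]
    - [0,0,0]
    - [0,0,0]
    - [0,0,0]
    - [0,0,0]
    - [0,0,0]
    - [0,0,0]
  squeeze: 25

```text
clock: 5.5
tcp_pos: [0.5623, -0.3112, 0.0211]
tool_rot: [-0.671, 0.741, 0.0, -0.0]
contact_force: [0.8, -0.1, 0.0]
width: 0.419
grasp_force: 0.0
```

```bash
python3 -c "
from h import *
s=arm.get_state();print(s['width'],s['grasp_force'],s['tcp_pos'])
go(.5925,.009,.19,-109.6)"
```

```text
0.4194542894671259 0.0 [ 0.5623 -0.3112  0.0211]
offset [-321.6585    1.7652 -168.8644] rot [ 0.0031 -0.0005 13.9044]
```

Run:
```python
from h import *
p,q,c=wlook("w3")
a=arm.camera("side")["color"];b=arm.camera("scene")["color"]
A=cv2.resize(a[90:210,220:380],(400,300));B=cv2.resize(b[200:320,130:290],(400,300))
cv2.imwrite("pics/w3b.png",np.vstack([np.hstack([A,B]),np.hstack([cv2.resize(c,(400,300)),A*0])]))
```

```text
(no output)
```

View pics/w3b.png

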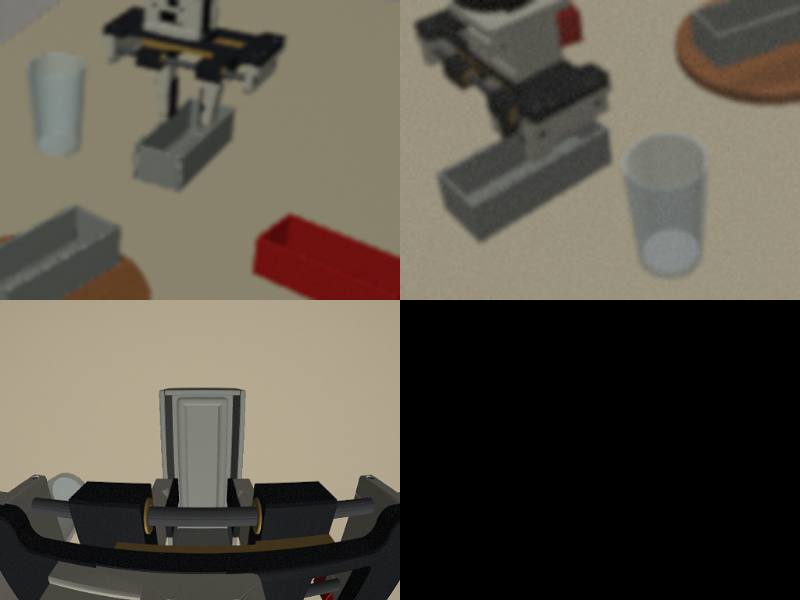

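The side, scene and wrist crops suggest both fingers are inside the walls. The finger gap in the wrist crop is at about columns 178–228, and the rim spans 160–245. The gripper reports a width of 0.42 with no grip force. I'll take a closer look before moving anything.

Run:
```python
from h import *
p,q,c=wlook("w4");s=arm.get_state();print(s["width"],s["grasp_force"],s["contact_force"])
a=arm.camera("side")["color"];b=arm.camera("scene")["color"]
A=cv2.resize(a[95:170,260:335],(400,400),interpolation=3);B=cv2.resize(b[215:290,160:235],(400,400),interpolation=3)
C=cv2.resize(c[50:200,180:330],(400,400))
cv2.imwrite("pics/w4b.png",np.hstack([A,B]))
cv2.imwrite("pics/w4c.png",C)
# tier width if seen edges
m=greyrect
```

```text
0.4012978982868595 0.0 [-0.1993  0.1941  0.5682]
```

View pics/w4b.png

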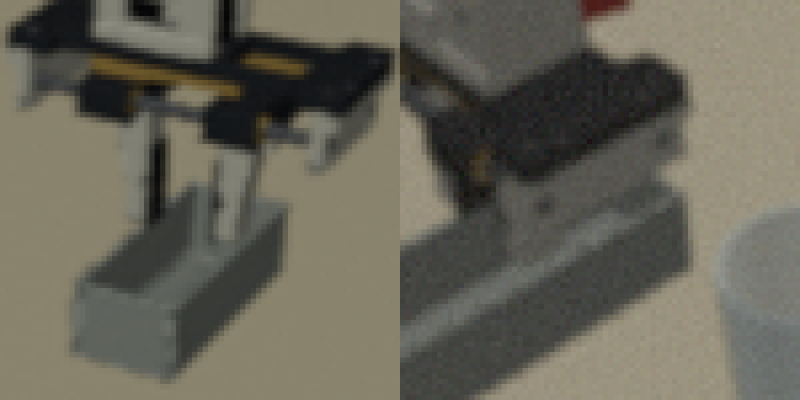

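The zoomed side crop shows fingertips at about (150,220) and (230,240), and they look as if they hover at rim height rather than beside the walls. I'll check the tip height with rays from the side camera and from the wrist picture.

Run:
```python
from h import *
uv=np.array([(150,220),(230,240)])*75/400+[260,95]
for z in(.021,.035,.052,.065):print(z,cast("side",uv,z)[:,:2].ravel())
s=arm.get_state();print(s["tcp_pos"],s["tool_rot"])
# fingers' lower edge in w1 (tool frame): pixel rays at y=+-44
for h in(.0,-.015,-.03,-.045):
  for x in(-.0095,.0095):
    d=(np.array([x,.044,h])-HE[:,3])@HE[:,:3];r=np.hypot(*d[:2]);th=np.arctan2(r,d[2]);print(h,x,(np.array([CX,CY])+d[:2]/r*F*th)/.64)
```

```text
0.021 [ 0.6065 -0.3809  0.5544 -0.3754]
0.035 [ 0.5971 -0.3536  0.5464 -0.3482]
0.052 [ 0.5857 -0.3205  0.5366 -0.3152]
0.065 [ 0.577  -0.2951  0.5291 -0.29  ]
[ 0.5623 -0.3113  0.0211] [-0.6711  0.7414  0.     -0.    ]
0.0 -0.0095 [500.9256 364.1752]
0.0 0.0095 [504.0041 326.0869]
-0.015 -0.0095 [507.3391 378.5167]
-0.015 0.0095 [511.0175 338.3483]
-0.03 -0.0095 [514.567  394.8202]
-0.03 0.0095 [519.0107 352.4351]
-0.045 -0.0095 [522.748  413.4588]
-0.045 0.0095 [528.1794 368.7445]
```

View pics/w4c.png

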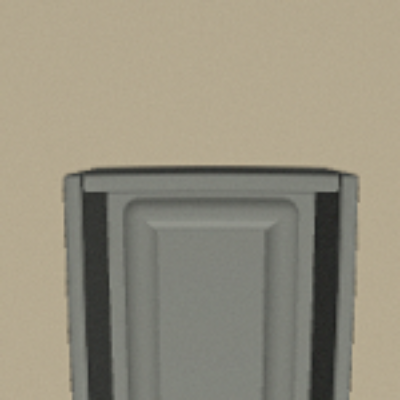

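Both checks agree. The fingertips sit about 32 mm higher than the reported TCP, so they are now at z ≈ 0.053, just above the rim and touching nothing. The last crop shows the tier undisturbed (rim columns 62–358). I'll open, go 33 mm lower and grip.

>>> step_arm:
  jaw: [0,0,0,0,0,0,0,0,0,0]
  offset:
    - [0,0,-12]
    - [0,0,-12]
    - [0,0,-12]
    - [0,0,-12]
    - [0,0,-12]
    - [0,0,-12]
    - [0,0,-12]
    - [0,0,5]
    - [0,0,20]
    - [0,0,20]
  delta_rot:
    - [0,0,0]
    - [0,0,0]
    - [0,0,0]
    - [0,0,0]
    - [0,0,0]
    - [0,0,0]
    - [0,0,0]
    - [0,0,0]
    - [0,0,0]
    - [0,0,0]

```text
clock: 7.05
tcp_pos: [0.5607, -0.3108, -0.0012]
tool_rot: [-0.671, 0.741, 0.002, -0.001]
contact_force: [-0.1, 0.4, 0.9]
width: 0.997
grasp_force: 0.0
```

>>> step_arm:
  jaw: [0,0,0.5,0.5,0.5,0.5,0.5,0.5]
  offset:
    - [0,0,10]
    - [0,0,13]
    - [0,0,13]
    - [0,0,13]
    - [0,0,13]
    - [0,0,13]
    - [0,0,13]
    - [0,0,13]
  delta_rot:
    - [0,0,0]
    - [0,0,0]
    - [0,0,0]
    - [0,0,0]
    - [0,0,0]
    - [0,0,0]
    - [0,0,0]
    - [0,0,0]

```text
clock: 8.05
tcp_pos: [0.5626, -0.3113, -0.0115]
tool_rot: [-0.671, 0.741, -0.0, 0.0]
contact_force: [-0.1, -0.2, 3.5]
width: 0.709
grasp_force: 25.0
```

```bash
python3 -c "
from h import *
go(.5928,.0098,.12,-109.6)"
```

```text
offset [-322.5245    1.6851 -131.5382] rot [-0.0293 -0.0067 13.9114]
```

>>> step_arm:
  jaw: [0.5,0.5,0.5,0.5,0.5,0.5,0.5,0.5,0.5,0.5,0.5,0.5]
  offset:
    - [0,0,-30]
    - [0,0,-70]
    - [0,0,-110]
    - [-30,0,-131]
    - [-75,0,-131]
    - [-120,1,-131]
    - [-165,1,-131]
    - [-210,1,-131]
    - [-255,2,-131]
    - [-295,2,-131]
    - [-322,2,-131]
    - [-322,2,-131]
  delta_rot:
    - [0,0,0]
    - [0,0,0]
    - [0,0,0]
    - [0,0,1]
    - [0,0,3]
    - [0,0,5]
    - [0,0,7]
    - [0,0,9]
    - [0,0,11]
    - [0,0,13]
    - [0,0,13.9]
    - [0,0,13.9]

```text
clock: 9.55
tcp_pos: [0.592, 0.0111, 0.1186]
tool_rot: [-0.577, 0.816, 0.0, -0.0]
contact_force: [-1.2, -0.2, -1.1]
width: 0.708
grasp_force: 25.0
```

Run:
```python
from h import *
go(.5928,.0098,.0625,-109.6)
p,q,c=wlook("w5");s=arm.get_state();print(s["width"],s["grasp_force"],s["clock"],s["contact_force"])
a=arm.camera("side")["color"]
cv2.imwrite("pics/w5b.png",np.hstack([cv2.resize(c,(400,300)),cv2.resize(a[110:260,170:370],(400,300))]))
```

```text
offset [ 0.9121 -1.2189 56.1046] rot [ 0.0483 -0.0116  0.1295]
0.7052603699108111 24.999864399433136 9.6 [ 0.4959  0.2744 -1.5794]
```

View pics/w5b.png

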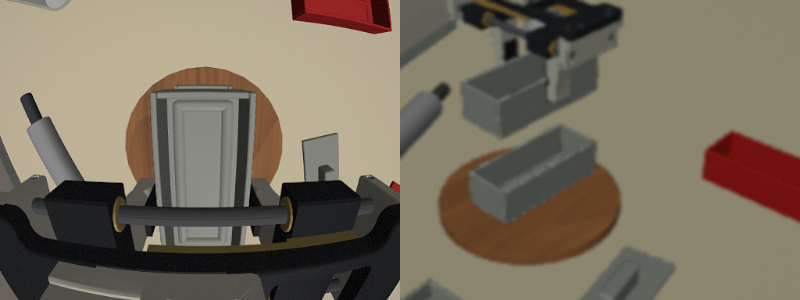

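The left half shows the deep tier held square, with its far rim at row 93, columns 151–255. The right half shows it level over the base tier. I'll lower it to just above the rim.

>>> step_arm:
  jaw: [0.5,0.5,0.5,0.5,0.5,0.5]
  offset:
    - [1,-1,15]
    - [1,-1,30]
    - [1,-1,45]
    - [1,-1,54]
    - [1,-1,56]
    - [1,-1,56]
  delta_rot:
    - [0,0,0]
    - [0,0,0]
    - [0,0,0]
    - [0,0,0]
    - [0,0,0]
    - [0,0,0]

```text
clock: 10.4
tcp_pos: [0.5931, 0.0081, 0.0633]
tool_rot: [-0.577, 0.817, -0.0, 0.0]
contact_force: [-0.9, -0.1, -1.9]
width: 0.707
grasp_force: 25.0
```

Run:
```python
from h import *
P=wcast(np.array([(151,93),(255,93)])*1.28,.1186+.0115+.051,np.array([.592,.0111,.1186]),[-.5773,.8165,0,0])
M=R.from_quat([-.5773,.8165,0,0]).as_matrix();print((P-[.592,.0111,.1186])@M)
go(.5928,.0098,.0485,-109.6)
```

```text
[[ 0.0751 -0.0303 -0.0625]
 [ 0.0751  0.0291 -0.0625]]
offset [-1.4584  0.8942 14.7683] rot [-0.0148  0.0005  0.0143]
```

>>> step_arm:
  jaw: [0.5,0.5,0.5,0.5,0.5,0.5]
  offset:
    - [-1,0.5,0]
    - [-1,0.5,4]
    - [-1,0.5,7]
    - [-1,0.5,10]
    - [-1,0.5,12]
    - [-1,0.5,12]
  delta_rot:
    - [0,0,0]
    - [0,0,0]
    - [0,0,0]
    - [0,0,0]
    - [0,0,0]
    - [0,0,0]

```text
clock: 11.15
tcp_pos: [0.5926, 0.0091, 0.0509]
tool_rot: [-0.576, 0.817, 0.0, -0.0]
contact_force: [-0.6, 0.1, -2.2]
width: 0.705
grasp_force: 25.0
```

Run:
```python
from h import *
for i in range(1):
    s=arm.get_state();print(s["tcp_pos"],s["contact_force"],s["moment"],s["width"])
a=arm.camera("side")["color"];b=arm.camera("scene")["color"]
cv2.imwrite("pics/w6b.png",np.hstack([cv2.resize(a[120:240,190:290],(400,480),interpolation=3),cv2.resize(b[170:250,230:325],(400,480),interpolation=3)]))
go(.5926,.0094,.0485,-109.6)
```

```text
[0.5926 0.0091 0.0509] [-0.6479  0.0582 -2.1689] [ 0.0977  0.0996 -0.0505] 0.7049510640229222
offset [-0.1434  0.2916  2.6889] rot [-0.0032 -0.0008  0.0053]
```

View pics/w6b.png

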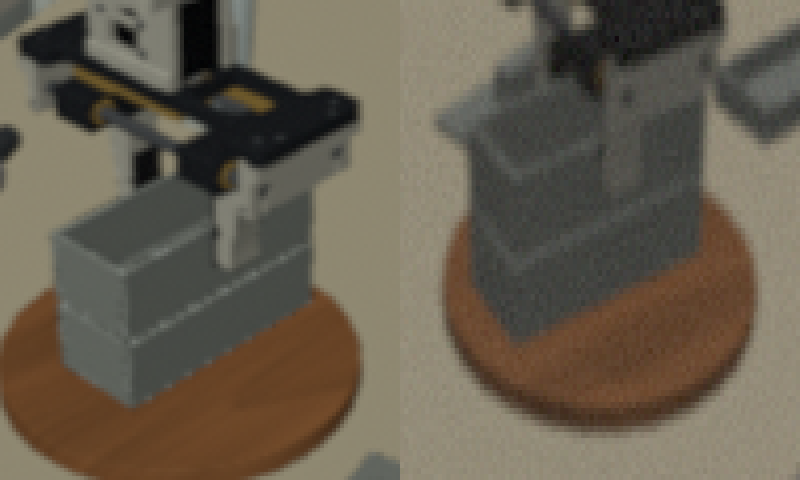

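Both halves show the deep tier lined up on the base tier with its foot inside the rim and only a thin gap left. I'll lower it onto the rim.

>>> step_arm:
  jaw: [0.5,0.5,0.5,0.5,0.5]
  offset:
    - [0,0,1.5]
    - [0,0,2.5]
    - [0,0,3.2]
    - [0,0,3.5]
    - [0,0,3.5]
  delta_rot:
    - [0,0,0]
    - [0,0,0]
    - [0,0,0]
    - [0,0,0]
    - [0,0,0]

```text
clock: 11.88
tcp_pos: [0.5928, 0.0092, 0.0485]
tool_rot: [-0.577, 0.817, -0.0, 0.0]
contact_force: [-3.6, -0.1, 5.8]
width: 0.707
grasp_force: 25.0
```

>>> step_arm:
  jaw: [0.35,0.2,0,0,0,0,0,0,0,0,0]
  offset:
    - [0,0,3]
    - [0,0,3]
    - [0,0,3]
    - [0,0,3]
    - [0,0,3]
    - [0,0,3]
    - [0,0,-10]
    - [0,0,-40]
    - [0,0,-80]
    - [0,0,-130]
    - [0,0,-130]
  delta_rot:
    - [0,0,0]
    - [0,0,0]
    - [0,0,0]
    - [0,0,0]
    - [0,0,0]
    - [0,0,0]
    - [0,0,0]
    - [0,0,0]
    - [0,0,0]
    - [0,0,0]
    - [0,0,0]

```text
clock: 13.25
tcp_pos: [0.5956, 0.0096, 0.1834]
tool_rot: [-0.577, 0.817, -0.002, 0.004]
contact_force: [-0.3, -0.1, -0.4]
width: 1.002
grasp_force: 0.0
```

```bash
python3 -c "
from h import *
print(arm.get_state()['tcp_pos'])
a=np.radians(-96.6)
go(.4365-.08*np.cos(a),.1332-.08*np.sin(a),.17,-96.6)"
```

```text
[0.5956 0.0096 0.1834]
offset [-141.1142  209.3711   12.4343] rot [ -0.4757   0.2102 -12.9589]
```

```bash
python3 -c "
from h import *
go(.615,.10,.19,-109.6)"
```

```text
offset [-91.7135  11.965   -6.2489] rot [-0.4479  0.2622  0.0411]
```

>>> step_arm:
  jaw: [0,0,0,0,0]
  offset:
    - [-50,6,-6]
    - [-92,12,-6]
    - [-92,12,-6]
    - [-92,12,-6]
    - [-92,12,-6]
  delta_rot:
    - [0,0,0]
    - [0,0,0]
    - [0,0,0]
    - [0,0,0]
    - [0,0,0]

```text
clock: 13.88
tcp_pos: [0.6121, 0.0991, 0.1838]
tool_rot: [-0.576, 0.817, 0.0, -0.0]
contact_force: [0.5, -0.4, -0.3]
width: 0.999
grasp_force: 0.0
```

Run:
```python
from h import *
p,q,c=wlook("w7");print(arm.get_state()["clock"],p,q)
cv2.imwrite("pics/w7b.png",cv2.resize(c,(800,600)))
print(greyrect(c,(235,95),.111,p,q));print(greyrect(c,(365,155),.013,p,q))
```

```text
13.925 [0.6121 0.0991 0.1838] [-0.5761  0.8173  0.     -0.0001]
(array([0.5937, 0.0082], dtype=float32), np.float32(70.541435), np.float32(0.06030944), np.float32(0.14795715))
(array([0.4368, 0.1332], dtype=float32), np.float32(83.28152), np.float32(0.06179508), np.float32(0.14804767))
```

View pics/w7b.png

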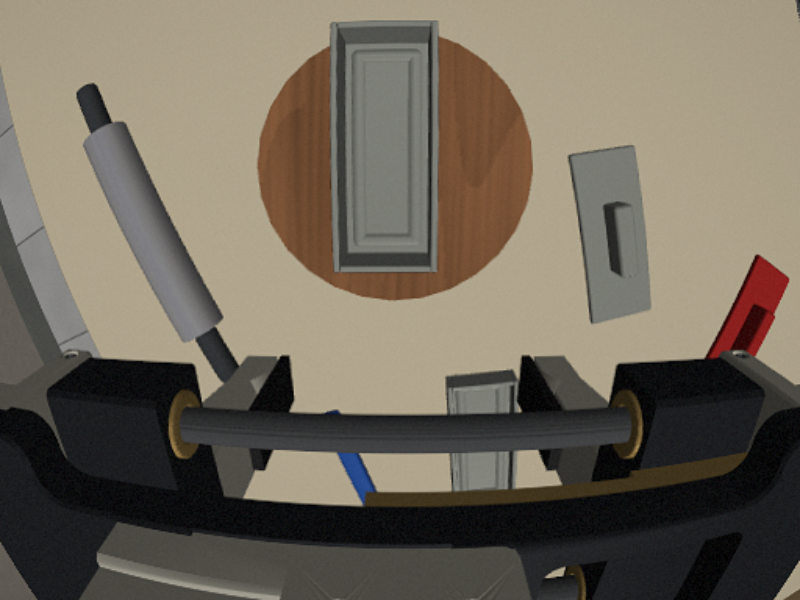

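The stack is seated at (0.5937, 0.0082), 70.5°, with rim corners at about (331,22), (438,22), (436,270) and (334,270). The lid, at about (610,235), is unchanged at (0.4368, 0.1332), 83.3°. Next I go to the lid.

```bash
python3 -c "
from h import *
go(.4368,.1332,.06,-96.7)"
```

```text
offset [ 26.7391 176.6164 123.8113] rot [  0.0003  -0.0019 -12.9511]
```

>>> step_arm:
  jaw: [0,0,0,0,0,0,0,0,0]
  offset:
    - [0,50,0]
    - [9,100,0]
    - [18,150,10]
    - [27,177,50]
    - [27,177,90]
    - [27,177,120]
    - [27,177,124]
    - [27,177,124]
    - [27,177,124]
  delta_rot:
    - [0,0,-3]
    - [0,0,-6]
    - [0,0,-9]
    - [0,0,-13]
    - [0,0,-13]
    - [0,0,-13]
    - [0,0,-13]
    - [0,0,-13]
    - [0,0,-13]

```text
clock: 15.05
tcp_pos: [0.4374, 0.1342, 0.0609]
tool_rot: [-0.665, 0.747, -0.0, 0.001]
contact_force: [0.2, 0.1, -0.6]
width: 1.003
grasp_force: 0.0
```

```bash
python3 -c "
from h import *
go(.4368,.1332,-.013,-96.7)"
```

```text
offset [ 1.2038  0.6337 73.9041] rot [-0.092   0.081   0.0933]
```

>>> step_arm:
  jaw: [0,0,0,0,0,0,0.9,0.9,0.9,0.9,0.9,0.9]
  offset:
    - [1,0.5,25]
    - [1,0.5,50]
    - [1,0.5,64]
    - [1,0.5,71]
    - [1,0.5,74]
    - [1,0.5,74]
    - [1,0.5,74]
    - [1,0.5,74]
    - [1,0.5,74]
    - [1,0.5,74]
    - [1,0.5,74]
    - [1,0.5,74]
  delta_rot:
    - [0,0,0]
    - [0,0,0]
    - [0,0,0]
    - [0,0,0]
    - [0,0,0]
    - [0,0,0]
    - [0,0,0]
    - [0,0,0]
    - [0,0,0]
    - [0,0,0]
    - [0,0,0]
    - [0,0,0]
  squeeze: 25

```text
clock: 16.55
tcp_pos: [0.4359, 0.1329, -0.0144]
tool_rot: [-0.665, 0.747, 0.0, -0.0]
contact_force: [-0.2, -0.4, 0.0]
width: 0.382
grasp_force: 0.0
```

>>> step_arm:
  jaw: [0.9,0.9,0.9,0.9]
  offset:
    - [0,0,0]
    - [0,0,0]
    - [0,0,0]
    - [0,0,0]
  delta_rot:
    - [0,0,0]
    - [0,0,0]
    - [0,0,0]
    - [0,0,0]

```text
clock: 17.05
tcp_pos: [0.4358, 0.1328, -0.0144]
tool_rot: [-0.665, 0.747, 0.0, -0.0]
contact_force: [0.5, 0.7, -0.8]
width: 0.203
grasp_force: 25.0
```

```bash
python3 -c "
from h import *
go(.5932,.0086,.16,-109.5)"
```

```text
offset [ 105.3373 -170.5936 -174.3819] rot [ 0.0064 -0.0063 12.9021]
```

>>> step_arm:
  jaw: [0.9,0.9,0.9,0.9,0.9,0.9,0.9,0.9,0.9,0.9,0.9,0.9]
  offset:
    - [0,0,-25]
    - [0,0,-65]
    - [0,0,-110]
    - [0,0,-150]
    - [5,-10,-174]
    - [25,-45,-174]
    - [45,-80,-174]
    - [70,-115,-174]
    - [90,-150,-174]
    - [105,-170,-174]
    - [105,-170.5,-174]
    - [105,-170.5,-174]
  delta_rot:
    - [0,0,0]
    - [0,0,0]
    - [0,0,0]
    - [0,0,0]
    - [0,0,1]
    - [0,0,4]
    - [0,0,6]
    - [0,0,9]
    - [0,0,11]
    - [0,0,12.9]
    - [0,0,12.9]
    - [0,0,12.9]

```text
clock: 18.55
tcp_pos: [0.5927, 0.009, 0.1592]
tool_rot: [-0.577, 0.817, 0.0, -0.0]
contact_force: [0.2, -0.5, -0.8]
width: 0.203
grasp_force: 25.0
```

Run:
```python
from h import *
p,q,c=wlook("w8");s=arm.get_state();print(p,q,s["width"],s["grasp_force"],s["clock"])
a=arm.camera("side")["color"]
cv2.imwrite("pics/w8b.png",np.hstack([cv2.resize(c[20:320,56:456],(400,300)),cv2.resize(a[70:220,170:370],(400,300))]))
M=R.from_quat(q).as_matrix()
b=cv2.GaussianBlur(c,(3,3),0).astype(int);print("col profile",[tuple(b[r,259]) for r in range(90,150,3)])
go(.5932,.0086,.105,-109.5)
```

```text
[0.5927 0.009  0.1592] [-0.5771  0.8166  0.0002 -0.0004] 0.2020214447151002 24.999935925006866 18.6
col profile [(np.int64(75), np.int64(102), np.int64(136)), (np.int64(57), np.int64(87), np.int64(128)), (np.int64(58), np.int64(88), np.int64(129)), (np.int64(58), np.int64(87), np.int64(129)), (np.int64(57), np.int64(87), np.int64(128)), (np.int64(59), np.int64(88), np.int64(129)), (np.int64(58), np.int64(87), np.int64(125)), (np.int64(77), np.int64(81), np.int64(80)), (np.int64(125), np.int64(133), np.int64(130)), (np.int64(104), np.int64(111), np.int64(109)), (np.int64(109), np.int64(115), np.int64(114)), (np.int64(125), np.int64(132), np.int64(130)), (np.int64(124), np.int64(132), np.int64(130)), (np.int64(123), np.int64(131), np.int64(130)), (np.int64(124), np.int64(131), np.int64(130)), (np.int64(125), np.int64(131), np.int64(130)), (np.int64(125), np.int64(133), np.int64(131)), (np.int64(124), np.int64(132), np.int64(130)), (np.int64(125), np.int64(133), np.int64(131)), (np.int64(125), np.int64(133), np.int64(131))]
offset [ 0.6452 -0.8179 54.7001] rot [0.0107 0.0051 0.0523]
```

View pics/w8b.png

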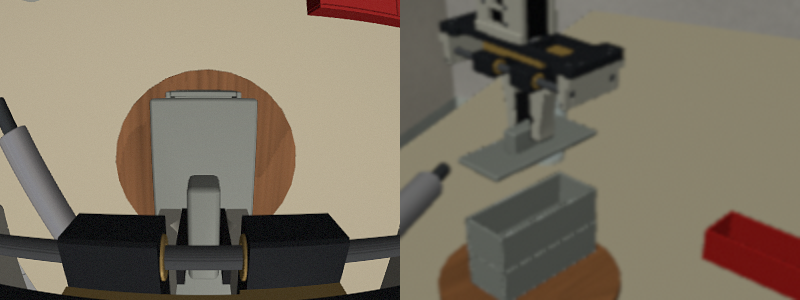

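The lid is held by its ridge over the stack. Its far edge is at crop row 99, columns 152–257. The right half shows it level, with its long edge parallel to the rim below. I'll check its offset in the hand.

Run:
```python
from h import *
c=cv2.imread("pics/w8.png");p=np.array([.5927,.009,.1592]);q=[-.5771,.8166,0,0];M=R.from_quat(q).as_matrix()
g=cv2.GaussianBlur(c,(3,3),0).astype(int)
def edge(a): d=np.abs(np.diff(a));return int(d.argmax())+.5
L=[(208+.0,119.5)]
for r in(140,170):
    row=g[r,:,2]-g[r,:,0]  # redness: wood vs grey
    l=150+np.where(row[150:260]<25)[0].min();rr=np.where(row[260:370]<25)[0].max()+260
    P=wcast([(l,r),(rr,r)],.1866,p,q);print(r,l,rr,((P-p)@M)[:,:2])
for u in(225,240,259,280,300):
    col=g[100:140,u,:];k=np.where(col[:,1]>122)[0].min()+100
    print(u,k,((wcast([(u,k)],.1866,p,q)-p)@M)[0,:2])
```

```text
140 206 312 [[ 0.0611 -0.0311]
 [ 0.0612  0.0291]]
170 208 311 [[ 0.0436 -0.0306]
 [ 0.0436  0.0292]]
225 121 [ 0.0718 -0.02  ]
240 113 [ 0.0762 -0.0116]
259 113 [ 0.0761 -0.001 ]
280 113 [0.0762 0.0107]
300 121 [0.0719 0.022 ]
```

```bash
python3 -c "
from h import *
go(.5922,.0076,.102,-109.5)"
```

```text
offset [ 1.9214 -0.2085 57.7001] rot [0.0107 0.0051 0.0523]
```

>>> step_arm:
  jaw: [0.9,0.9,0.9,0.9,0.9,0.9]
  offset:
    - [2,0,15]
    - [2,0,32]
    - [2,0,46]
    - [2,0,55]
    - [2,0,57.5]
    - [2,0,57.5]
  delta_rot:
    - [0,0,0]
    - [0,0,0]
    - [0,0,0]
    - [0,0,0]
    - [0,0,0]
    - [0,0,0]

```text
clock: 19.4
tcp_pos: [0.5927, 0.0071, 0.1022]
tool_rot: [-0.577, 0.817, -0.0, 0.0]
contact_force: [1.3, -0.1, -0.9]
width: 0.203
grasp_force: 25.0
```

```bash
python3 -c "
from h import *
go(.5922,.0076,.0906,-109.5)"
```

```text
offset [-0.2886  0.6602 11.5827] rot [-0.0059 -0.0036  0.006 ]
```

>>> step_arm:
  jaw: [0.9,0.9,0.9,0.9,0.9,0.9]
  offset:
    - [0,0.5,2]
    - [0,0.5,4]
    - [0,0.5,6]
    - [0,0.5,8]
    - [0,0.5,9]
    - [0,0.5,9]
  delta_rot:
    - [0,0,0]
    - [0,0,0]
    - [0,0,0]
    - [0,0,0]
    - [0,0,0]
    - [0,0,0]

```text
clock: 20.15
tcp_pos: [0.592, 0.0073, 0.093]
tool_rot: [-0.577, 0.817, 0.0, -0.0]
contact_force: [0.2, -0.2, -1.5]
width: 0.205
grasp_force: 25.0
```

No contact force, so the foot is in the opening. I'll seat it.

>>> step_arm:
  jaw: [0.9,0.9,0.9,0.9,0.9]
  offset:
    - [0,0,1]
    - [0,0,2]
    - [0,0,2.7]
    - [0,0,3]
    - [0,0,3]
  delta_rot:
    - [0,0,0]
    - [0,0,0]
    - [0,0,0]
    - [0,0,0]
    - [0,0,0]

```text
clock: 20.78
tcp_pos: [0.5922, 0.0072, 0.0906]
tool_rot: [-0.577, 0.817, -0.0, 0.0]
contact_force: [-1.4, -0.2, 5.1]
width: 0.204
grasp_force: 25.0
```

>>> step_arm:
  jaw: [0.7,0.5,0.3,0.3,0.3,0.3,0.3,0.3,0.3,0.3,0.3]
  offset:
    - [0,0,0]
    - [0,0,0]
    - [0,0,0]
    - [0,0,0]
    - [0,0,0]
    - [0,0,0]
    - [0,0,-15]
    - [0,0,-50]
    - [0,0,-95]
    - [-40,0,-110]
    - [-90,0,-110]
  delta_rot:
    - [0,0,0]
    - [0,0,0]
    - [0,0,0]
    - [0,0,0]
    - [0,0,0]
    - [0,0,0]
    - [0,0,0]
    - [0,0,0]
    - [0,0,0]
    - [0,0,0]
    - [0,0,0]

```text
clock: 22.15
tcp_pos: [0.6236, 0.0927, 0.2042]
tool_rot: [-0.577, 0.817, -0.001, 0.003]
contact_force: [0.0, -0.3, -0.7]
width: 0.697
grasp_force: 0.0
```

>>> step_arm:
  jaw: [0.3,0.3]
  offset:
    - [0,0,0]
    - [0,0,0]
  delta_rot:
    - [0,0,0]
    - [0,0,0]

```text
clock: 22.4
tcp_pos: [0.622, 0.0922, 0.2007]
tool_rot: [-0.577, 0.816, -0.0, 0.0]
contact_force: [0.0, -0.2, -0.0]
width: 0.7
grasp_force: 0.0
```

Run:
```python
from h import *
p,q,c=wlook("w9");print(p,arm.get_state()["clock"])
a=arm.camera("side")["color"];b=arm.camera("scene")["color"]
cv2.imwrite("pics/w9b.png",np.hstack([cv2.resize(c[0:200,150:350],(400,400)),cv2.resize(a[130:250,185:305],(400,400),interpolation=3)]))
print(greyrect(c,(240,95),.118,p,q))
```

```text
[0.622  0.0922 0.2007] 22.45
(array([0.5933, 0.0083], dtype=float32), np.float32(70.487305), np.float32(0.060046256), np.float32(0.1465381))
```

View pics/w9b.png

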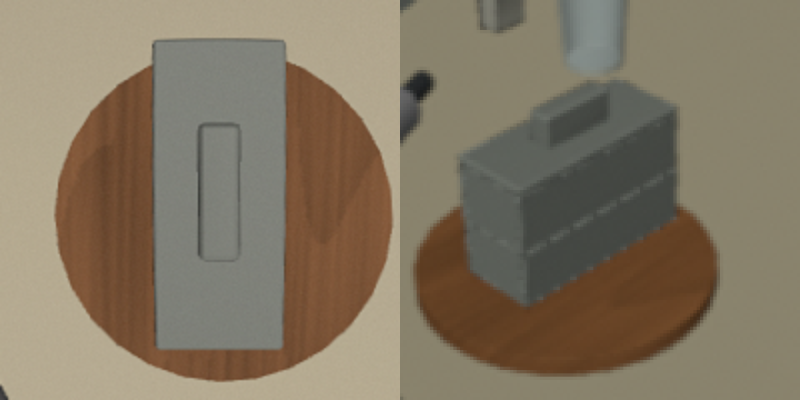

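The lid sits flush, level and square on the stack, with its plate at columns 153–286 and rows 40–348. Its measured centre (0.5933, 0.0083), 70.5°, matches the tiers below, and the arm is clear. I'm handing the job in.

```bash
python3 -c "
from station import arm
print(arm.finish_job())"
```

```text
the job is handed in; nothing more can be done
None
```

I stacked the deep tier and then the lid on the base tier; both look seated, level and centred to about 1 mm in the last camera check. I handed the job in at about 22.5 s with the gripper clear, but no verdict came back.

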